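Switch off the heater and unbolt the trap test stand's cover

TASK

The trap test is over. Press down the raised end of the rocker on the cream junction box so that the heater is off, then unbolt the cover of the test stand: with one fingertip hold the spring safety catch beside the bolt fully down, and meanwhile push the bolt's handle with the other fingertip until the bolt is drawn all the way back out of the keeper. Let go so that the catch springs up again and keeps the bolt back; leave the cover shut and do not disturb the loose fittings round about.

Things in the scene. Friction and masses are not known exactly. Their poses are not given: they have to be found in the camera images.
- stand: fixed grey steel trap test stand, 340 x 340 mm; deck (front half) and shut cover (rear half) level, 110 mm above the table. Origin at the centre of its underside, x from front edge to the cover's hinges, y left. A steel barrel bolt lies on the deck along y = 0, shot towards +x into a keeper on the cover; a 40 mm high pull handle stands on the cover at y = 85 mm
- bolt (a joint): how far the bolt is drawn back, m: 0 = shot, 0.034 = fully back on its stop, along the stand's -x. It needs about 2 N and stays where left. With the catch up, the tooth blocks its square collar (22 mm long, 26 wide, top 32 mm above the deck); once fully back the collar is past the tooth, which drops in and keeps the bolt back
- bolt_handle (a point): middle of the bolt's handle, on the axis of its bar; moves with the bolt. The 10 mm thick bar leans out to the right (stand's -y) and up, from y = -8 mm, 24 mm above the deck, to an 18 mm ball at y = -44 mm, 47.5 mm up; this point is at y = -24 mm, 34.5 mm up. Push it to -x from its +x side, where 40 mm is free before the front guide block
- catch (a joint): spring safety catch, rad: 0 = up (engaged), 0.4 = thumb plate fully down on its stop. A see-saw on a pin parallel to the bolt: at the plate's middle it takes about 1 N to start and 4.5 N to reach the stop, which lifts the tooth at its other end clear of the bolt. Below about 0.27 the tooth still blocks or rubs on the collar. Springs up when let go
- catch_pad (a point): middle of the upper face of the catch's ribbed thumb plate, left of the bolt: 72 mm long (along x, from 39 mm before the handle's axis to 33 mm behind it when the bolt is shot), y = 22 (pin) to 62 mm, this point at y = 45 mm. Up: 29 mm above the deck, outer edge higher by 0.2 rad. Fully down: 19 mm, sloping 0.2 rad the other way, so a flat fingertip stops at about 21 mm. Moves with the catch
- cover (a joint): the cover's hinge at the far edge of the stand, rad: 0 = shut, grows as it is lifted; it is to stay shut
- junction_box: cream enamelled steel junction box, fixed on the table, 134 x 104 mm, top 70 mm above the table. Origin at the centre of its underside, z up; the rocker lies along its x, in the middle of its top; a conduit comes out of its +x end
- heater_switch (a joint): the heater's rocker, rad: 0 = on (as found: +x end up), 0.4 = off (that end pressed down to its stop). It needs about 2 N at its end and stays where it is left
- rocker_high_end (a point): on the upper face of the rocker's raised (+x) end, 13.8 mm from the pivot in x; the black rocker is 44 mm long (x) and 26 mm wide with a shallow V face, in a black frame 54 x 37 mm that stands 6 mm above the box. This point is 88 mm above the table when on and about 82 mm when off. Moves with the rocker
- canister: loose brass screw-top canister, 64 mm thick, 93 mm tall, on the table; origin at the centre of its underside
- trap: loose blue cast steam trap, 92 mm thick, 82 mm tall with pipe sockets along its y, 138 mm over them, on the table; origin at the centre of its underside
- pipe_cap: loose iron pipe cap, 54 mm thick, 35 mm tall, lying on the stand's deck right of the bolt; origin at the centre of its underside
- gland_nut: loose bronze gland nut, 42 mm over its corners, 28 mm tall, lying on the stand's deck left of the catch; origin at the centre of its underside
- bolt_guide (a point): top centre of the bolt's front guide block, 35 mm above the deck: 10 mm (x) by 32 mm (y). The like rear block is 118 mm nearer the front. Between them the space right of the bolt (y below -13 mm) is free down to the 4 mm base plate

How it is judged:
On the way, in this order (a step that is already met when the one before it is completed fails the run):
1. the heater is switched off while the bolt is still shot (value of joint heater_switch above 0.34 rad and value of joint bolt below 0.005 m), for 0.2 s.
2. the bolt is on its way back with one fingertip holding the catch down and the other on the bolt (value of joint bolt between 0.008 and 0.032 m and value of joint catch above 0.28 rad and contact force between the fingers and catch above 0.5 N and contact force between the fingers and bolt above 0.3 N), for 0.1 s.
At the end, for the whole second after the job is handed in: the rocker is off (joint above 0.34 rad of 0.4), the bolt is at rest and drawn back at least 31 of its 34 mm, the catch has sprung up (below 0.08 rad) and the cover is shut (below 0.03 rad) (value of joint heater_switch above 0.34 rad and value of joint bolt above 0.031 m and value of joint catch below 0.08 rad and value of joint cover below 0.03 rad and velocity of joint bolt between -0.005 and 0.005 m/s); the robot touches nothing.
It fails at once if the bolt is drawn through mid-stroke without the catch held down (value of joint bolt between 0.01 and 0.026 m and value of joint catch below 0.268 rad).
It fails at once if the cover is lifted more than 0.05 rad (value of joint cover above 0.05 rad).
It fails at once if a loose fitting is shifted or lifted by more than 20 mm (distance of any of canister, trap, pipe_cap, gland_nut from where it was at the start of the episode above 0.02 m).
It also fails if it takes over 45 s, if anything falls off the work surface, if the arm or the gripper's body presses on something with over 40 N, if the wrist force passes 120 N, or if a joint passes its speed limit or range.

ROBOT

A 6-joint arm with a two-finger parallel gripper is mounted at the origin on the work surface. World frame = base frame: x ahead of the robot, y to its left, z up, the work surface at z = 0. Lengths are in m, angles in rad, forces in N, time in s.
With the tool pointing down it reaches from about 0.25 to 0.725 m from the base axis. Payload 4 kg.
Tool frame: the origin (TCP) lies at the very end of the fingers, on their centre line; the grasp point (between the pads) lies bot.grasp_offset behind it (bot.grasp_offset is the distance from the TCP to the grasp point, in m); z points along the fingers, y is the direction in which the jaws open and shut (so a half turn about z gives the same grasp; the last joint's range is limited). The gripper opens to 85 mm and grips with 20 to 120 N. Pads are 22 mm wide; open, the fingers measure 114 mm over their backs; the gripper's body (76 mm by 85 mm) begins 54 mm behind the grasp point. The pads swing forward as they close: fully open they stand 13 mm farther back than shut.
Start: joints at [1.307, 0.241, 0.005, 1.335, 0, 1.571], TCP at [0.13, 0.483, 0.231] pointing down, gripper open.
Joint ranges: [-2.72, 2.72], [-1.05, 1.87], [-1.09, 1.28], [-1.99, 2.15], [-1.42, 1.44], [-3.14, 3.14]. Speed limits (rad/s): [2.79, 2.79, 3.14, 3.14, 3.14, 3.14].

INTERFACE

Orientations are given as a unit quaternion [x, y, z, w].
In Python, from workcell import bot gives the robot as it stands. The module is installed in compiled form; this text tells all that it offers.
- The arm moves only by the shell command python3 -m jog 'ROWS' [OPENING]. ROWS is JSON, a list that holds one entry, the list of rows, each a list of 6 numbers: the shift along the tool's x, y, z in m, then the turn, a rotation vector about the tool's x, y, z in degrees. In form: [[[dx, dy, dz, wx, wy, wz], ...]]. A call has 1 to 12 rows; each row shifts and turns the pose as measured when the row begins, along the tool's axes as they then stand; what a row does not reach is not made up. A row lasts 1/8 s, in which the tool goes at most 62.5 mm and 10.7 degrees, less where a joint would pass 70% of its speed; a pose out of reach is approached as far as the arm can. A call is refused whole if a number of a shift passes 0.0625 or a number of a turn 10.7, either way. A call with a gripper value outside its range is refused whole. OPENING is the finger opening in m, from 0 to 0.0854, set as the call begins (- or left out, the last holds). The fingers move at their own pace and stop on an object; the grip force is fixed at half the most. Time passes only in rows, so rows that do not move let the fingers close. It gives the time, the measured TCP pose, the force and the opening at its end, in the units of the state.
- bot.get_obs(): the state, without advancing time (a new reading comes with each control period).
- bot.camera(name): name is "scene" or "top"; returns a dict with "pixels" (420x560x3 uint8, red, green, blue), "fx", "fy", "cx", "cy" (pixels), "k1" (the pictures are not rectified: a ray, as slopes to the right and down, at radius r is drawn at 1 + k1 r^2 times it, then the intrinsics apply), "rvec" (rotation vector, rad) and "tvec" (3), from world to camera coordinates, as OpenCV has them. Camera axes: x right, y down, z forward; pixel columns grow to the right and rows downward; lengths in m; the calibration is good to about 2 mm. A picture is of the moment at which its call begins. There is no depth.
- bot.job_done(): hands the job in, once; it reports no verdict.
The state is a dict: "clock": time; "joint_pos": joint angles; "joint_vel": joint speeds; "tau": joint torques, N m; "eef_pos": TCP position; "tool_rot": TCP orientation; "ft_force": force on the tool from outside, world axes, zero at the start; "ft_torque": the same for the moment, N m; "grip_width": finger opening in m.
Only numpy, scipy, OpenCV 4.12 (cv2) and the standard library are available. Lean on these libraries where they do the work, as an engineer would, in place of code of your own. Each camera call takes 0.05 s, during which the arm holds its last target. There are 200 camera calls.

## Working session

There is one attempt and no reset: what is moved stays moved. The work goes in short steps, Python scripts to look and compute and a shell command to move; the robot and the scene stay as the last step left them, time stands still between calls to the robot, and variables do not carry over. Pictures are saved under pics/ and viewed, on a budget of 10 in all, crops included, one or two more only if the job needs it, and the job is handed in when it is done.

```bash
mkdir -p pics; cat > h.py <<'E'
import numpy as np, cv2
from workcell import bot
from scipy.spatial.transform import Rotation as R
def shot(n,f=None):
    c=bot.camera(n)
    if f: cv2.imwrite('pics/'+f,c['pixels'][:,:,::-1]); np.save('pics/'+f+'.npy',c,allow_pickle=True)
    return c
def load(f): return np.load('pics/'+f+'.npy',allow_pickle=True).item()
def ray(c,u,v):
    xd,yd=(u-c['cx'])/c['fx'],(v-c['cy'])/c['fy']; x,y=xd,yd
    for _ in range(30):
        s=1+c['k1']*(x*x+y*y); x,y=xd/s,yd/s
    M=R.from_rotvec(np.ravel(c['rvec'])).as_matrix(); t=np.ravel(c['tvec'])
    return -M.T@t, M.T@np.array([x,y,1])
def onz(c,u,v,z):
    o,d=ray(c,u,v); return o+d*(z-o[2])/d[2]
def proj(c,P):
    M=R.from_rotvec(np.ravel(c['rvec'])).as_matrix(); p=M@np.asarray(P)+np.ravel(c['tvec'])
    x,y=p[0]/p[2],p[1]/p[2]; s=1+c['k1']*(x*x+y*y)
    return c['fx']*x*s+c['cx'],c['fy']*y*s+c['cy']
E
python3 - <<'E'
from h import *
for n in('top','scene'):
    c=shot(n,n+'0.png'); print(n,c['fx'],c['k1'],ray(c,280,210))
print(bot.get_obs(),bot.grasp_offset)
E
```

```text
top 457.0298405270627 -0.14468990469751286 (array([0.41607228, 0.01399923, 1.0924798 ]), array([ 0.1976196 , -0.0047052 , -0.98033818]))
scene 455.5019359351669 -0.09999880917468815 (array([ 1.00439968, -0.34098985,  0.87367447]), array([-0.39742128,  0.41621713, -0.81804848]))
{'clock': 0.1, 'joint_pos': array([1.30705338e+00, 2.41343566e-01, 3.87766420e-03, 1.33521327e+00,
       1.68034401e-05, 1.57082442e+00]), 'joint_vel': array([-0.0009744 , -0.00361374,  0.00206643, -0.00145879,  0.00033036,
        0.00176212]), 'tau': array([ 4.25931048e-04, -3.73138547e+01,  2.53010041e+01,  1.08952430e-02,
        8.42100098e-05, -1.30372353e-06]), 'eef_pos': array([0.13019651, 0.48216923, 0.23050617]), 'tool_rot': array([ 1.31503469e-01,  9.91315263e-01, -9.32143826e-04, -1.32102684e-04]), 'ft_force': array([-0.4081259 , -0.04187673,  0.85778278]), 'ft_torque': array([-0.00632929,  0.00085371, -0.019206  ]), 'grip_width': 0.08547383902137581} 0.0187
```

View pics/top0.png

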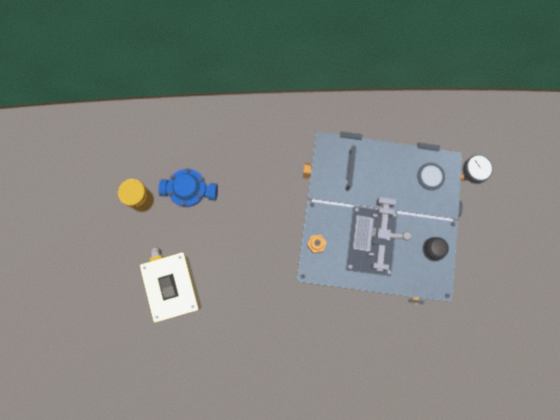

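View pics/scene0.png

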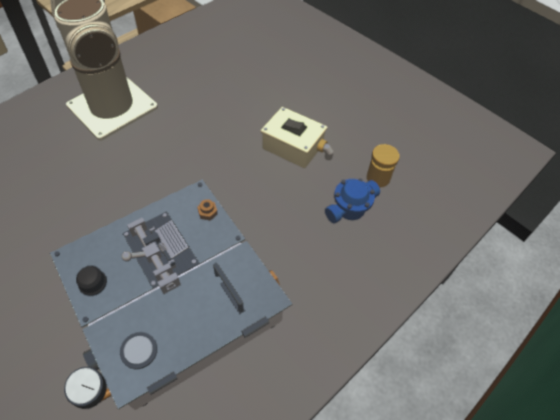

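```bash
python3 - <<'E'
from h import *
c=load('top0.png'); p=c['pixels'][:,:,::-1]
a=cv2.resize(p[185:285,300:400+20],None,fx=4,fy=4,interpolation=cv2.INTER_CUBIC)
b=cv2.resize(p[245:325,135:205],None,fx=4,fy=4,interpolation=cv2.INTER_CUBIC)
o=np.zeros((400,770,3),np.uint8); o[:,:480]=a; o[:320,490:770]=b
cv2.imwrite('pics/crop1.png',o)
s=load('scene0.png')['pixels'][:,:,::-1]
a=cv2.resize(s[195:300,100:200],None,fx=4,fy=4,interpolation=cv2.INTER_CUBIC)
b=cv2.resize(s[100:175,255:345],None,fx=4,fy=4,interpolation=cv2.INTER_CUBIC)
o=np.zeros((420,770,3),np.uint8); o[:,:400]=a; o[:300,410:770]=b
cv2.imwrite('pics/crop2.png',o)
print('tcp in scene',proj(load('scene0.png'),bot.get_obs()['eef_pos']),proj(c,bot.get_obs()['eef_pos']))
hsv=cv2.cvtColor(p,cv2.COLOR_BGR2HSV)
for name,lo,hi,z in(('box',(15,15,170),(45,140,255),.07),('stand',(90,50,60),(112,150,190),.11)):
    m=cv2.inRange(hsv,lo,hi)
    m=cv2.morphologyEx(m,cv2.MORPH_OPEN,np.ones((3,3)));m=cv2.morphologyEx(m,cv2.MORPH_CLOSE,np.ones((7,7)))
    k=max(cv2.findContours(m,0,2)[0],key=cv2.contourArea)
    P=np.array([onz(c,*q[0],z)[:2] for q in k]).astype(np.float32)
    r=cv2.minAreaRect(P*1000); print(name,cv2.boundingRect(k),r); print(cv2.boxPoints(r).round())
E
```

```text
tcp in scene (np.float64(268.86159731878007), np.float64(-13.942509835414711)) (np.float64(41.12929704012154), np.float64(452.64516734630394))
box (311, 235, 15, 17) ((542.703369140625, -74.76536560058594), (30.170822143554688, 37.83528137207031), 80.44902801513672)
[[522. -87.]
 [559. -93.]
 [564. -63.]
 [527. -57.]]
stand (167, 192, 5, 4) ((659.6673583984375, 255.71188354492188), (9.349193572998047, 6.887538909912109), 87.98817443847656)
[[656. 251.]
 [663. 251.]
 [663. 260.]
 [656. 261.]]
```

View pics/crop1.png

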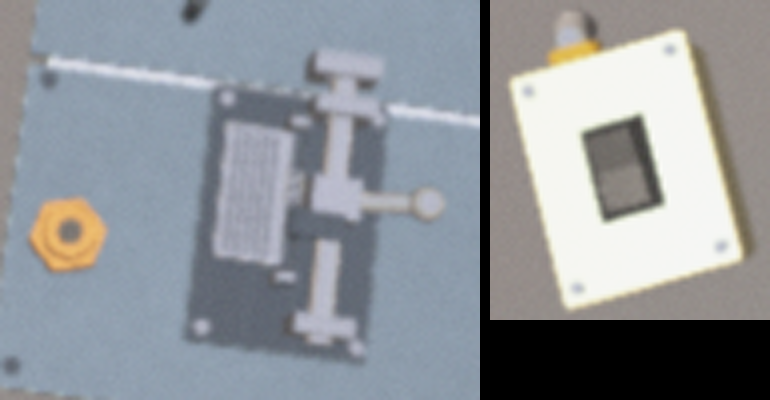

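View pics/crop2.png

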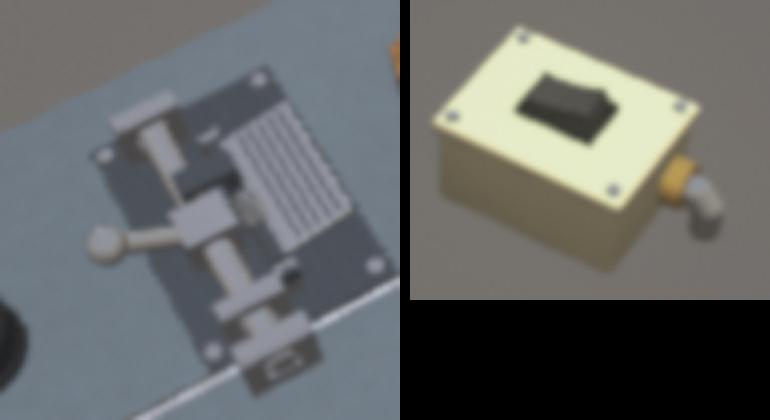

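```bash
python3 - <<'E'
from h import *
t=load('top0.png'); s=load('scene0.png')
A=lambda X,Y:(300+X/4-.4,185+Y/4-.4); B=lambda X,Y:(135+(X-490)/4-.4,245+Y/4-.4)
C=lambda X,Y:(100+X/4-.4,195+Y/4-.4); D=lambda X,Y:(255+(X-410)/4-.4,100+Y/4-.4)
f=lambda n,c,q,z:print(n,(onz(c,*q,z)[:2]*1000).round(1))
for q in((511,78),(684,30),(743,258),(568,308)): f('box top',t,B(*q),.07)
for q in((618,208),(698,108),(518,28),(435,124)): f('box sc',s,D(*q),.07)
f('frame',t,B(623,168),.076); 
f('frame sc',s,D(567,108),.076)
for n,q,q2,z in(('ball',(429,203),(106,244),.1575),('fguide',(346,105),(250,290),.145),('rguide',(325,326),(145,112),.145),('collar',(338,193),(204,219),.142)):
    f(n+' t',t,A(*q),z); f(n+' s',s,C(*q2),z)
for q in((226,122),(297,131),(280,264),(212,255)): f('plate',t,A(*q),.139)
for q in((316,133),(463,152),(455,299),(300,283)): f('stand',t,q,.11)
print(R.from_quat(bot.get_obs()['tool_rot']).as_matrix().round(3))
E
```

```text
box top [507.1 331.1]
box top [532.1 231.2]
box top [404.1 198.1]
box top [378.  296.9]
box sc [534. 232.]
box sc [508.8 329.5]
box sc [381.1 296.5]
box sc [409.4 198.4]
frame [455.  264.3]
frame sc [458.2 264. ]
ball t [ 542.3 -253.1]
ball s [ 541.7 -251. ]
fguide t [ 598.1 -216.1]
fguide s [ 597.9 -213.9]
rguide t [ 481.4 -196.5]
rguide s [ 484.6 -195.4]
collar t [ 551.5 -209. ]
collar s [ 551.4 -207.6]
plate [ 592.1 -152.2]
plate [ 586. -190.]
plate [ 515.3 -176.1]
plate [ 521.3 -140.4]
stand [790.4 -78.4]
stand [ 737.1 -416.9]
stand [ 405.8 -363.3]
stand [454.  -28.4]
[[-0.965  0.261 -0.001]
 [ 0.261  0.965 -0.002]
 [ 0.    -0.002 -1.   ]]
```

```bash
python3 -m jog '[[[-0.0485,-0.0145,0,0,0,0],[-0.0485,-0.0145,0,0,0,0],[-0.0485,-0.0145,0,0,0,0],[-0.0485,-0.0145,0,0,0,0],[-0.0485,-0.0145,0,0,0,0],[-0.0485,-0.0145,0,0,0,0],[-0.0485,-0.0145,0,0,0,0],[-0.0485,-0.0145,0,0,0,0],[0,0,0,0,0,-10],[0,0,0,0,0,-10],[0,0,0,0,0,-9.5]]]' 0
cat > go.py <<'E'
import sys
from h import *
# target x y z (mm) and yaw of tool y (deg) -> tool shift, turn
x,y,z,yaw=map(float,sys.argv[1:]); o=bot.get_obs(); M=R.from_quat(o['tool_rot']).as_matrix()
print('shift mm',(M.T@(np.array([x,y,z])-o['eef_pos']*1000)).round(1))
a=np.radians(yaw); T=np.array([[np.sin(a)*-1,np.cos(a),0],[np.cos(a),np.sin(a),0],[0,0,-1]]).T
T=np.column_stack([np.cross([np.cos(a),np.sin(a),0],[0,0,-1]),[np.cos(a),np.sin(a),0],[0,0,-1]])
print('turn deg',np.degrees(R.from_matrix(M.T@T).as_rotvec()).round(2))
print('pos',(o['eef_pos']*1000).round(1),'F',o['ft_force'].round(2),'w',o['grip_width'].round(4),'t',o['clock'])
E
python3 go.py 474 269 100 104.4
```

```text
clock: 1.48
eef_pos: [0.4842, 0.2609, 0.2238]
tool_rot: [-0.134, 0.991, -0.003, -0.005]
ft_force: [-0.4, 0.5, 0.1]
grip_width: -0.0002
shift mm [  6.4  11.2 123.8]
turn deg [-0.32 -0.61  1.01]Traceback (most recent call last):
  File "go.py", line 9, in <module>
    print('pos',(o['eef_pos']*1000).round(1),'F',o['ft_force'].round(2),'w',o['grip_width'].round(4),'t',o['clock'])
                                                                            ^^^^^^^^^^^^^^^^^^^^^
AttributeError: 'float' object has no attribute 'round'
```

```bash
sed -i "s/o\['grip_width'\].round(4)/round(o['grip_width'],4)/" go.py; python3 -m jog '[[[0.006,0.011,0.04,-0.3,-0.6,1],[0,0,0.04,0,0,0],[0,0,0.04,0,0,0],[0,0,0,0,0,0]]]' 0; python3 go.py 474 269 82 104.4; python3 - <<'E'
from h import *
p=shot('scene')['pixels'][60:200,240:380,::-1]; q=shot('top')['pixels'][220:360,110:250,::-1]
cv2.imwrite('pics/press.png',cv2.resize(np.hstack([p,q]),None,fx=2.8,fy=2.8,interpolation=cv2.INTER_CUBIC))
E
```

```text
clock: 1.98
eef_pos: [0.4746, 0.2692, 0.0998]
tool_rot: [-0.125, 0.992, -0.0, -0.001]
ft_force: [-0.6, -0.4, -0.0]
grip_width: 0.0001
shift mm [ 0.6 -0.  17.8]
turn deg [-0.03 -0.07  0.  ]
pos [474.6 269.2  99.8] F [-0.58 -0.35 -0.01] w 0.0001 t 1.975
```

View pics/press.png

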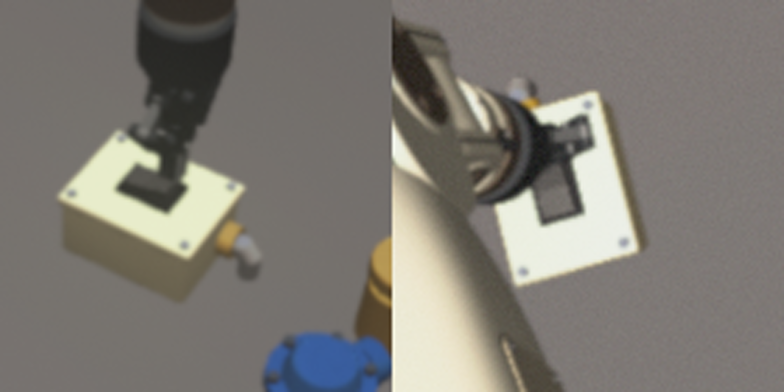

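The closed fingertips stand over the raised (+x) end of the rocker, around (165,170) in the left half of the picture. Next I press.

```bash
python3 -m jog '[[[0.0006,0,0.008,0,0,0],[0,0,0.004,0,0,0],[0,0,0.003,0,0,0],[0,0,0.002,0,0,0]]]' 0;python3 -m jog '[[[0,0,0.002,0,0,0],[0,0,0.001,0,0,0]]]' 0
```

```text
clock: 2.58
eef_pos: [0.4807, 0.2727, 0.0909]
tool_rot: [-0.125, 0.992, 0.003, 0.008]
ft_force: [0.8, -0.4, -0.5]
grip_width: 0.0002
clock: 2.82
eef_pos: [0.4816, 0.273, 0.0886]
tool_rot: [-0.125, 0.992, 0.003, 0.009]
ft_force: [-0.5, -0.3, 2.0]
grip_width: 0.0
```

```bash
python3 go.py 474 269 82 104.4; python3 -c "
from h import *
print(bot.get_obs()['joint_pos'].round(3),bot.get_obs()['tau'].round(2))"; python3 -m jog '[[[0,0,0,0,0,0]]]' 0;  python3 go.py 474 269 82 104.4
```

```text
shift mm [ 8.5 -2.   6.4]
turn deg [ 0.25  1.05 -0.02]
pos [481.6 273.   88.6] F [-0.49 -0.28  2.  ] w 0.0 t 2.825
[ 5.160e-01  4.320e-01 -1.100e-01  1.009e+00 -1.000e-03  2.650e-01] [  0.21 -42.62  21.92  -0.09   0.11   0.  ]
clock: 2.95
eef_pos: [0.4816, 0.273, 0.0886]
tool_rot: [-0.125, 0.992, 0.003, 0.009]
ft_force: [-0.1, -0.2, 0.6]
grip_width: 0.0002
shift mm [ 8.5 -2.   6.4]
turn deg [ 0.25  1.05 -0.02]
pos [481.6 273.   88.6] F [-0.13 -0.21  0.62] w 0.0002 t 2.95
```

```bash
python3 -m jog '[[[0.0085,-0.002,0.003,0.25,1,0]]]' 0; python3 go.py 474 269 82 104.4
```

```text
clock: 3.08
eef_pos: [0.4749, 0.2695, 0.0861]
tool_rot: [-0.125, 0.992, 0.001, 0.001]
ft_force: [1.9, 0.8, 2.2]
grip_width: 0.0005
shift mm [ 1.  -0.3  4.1]
turn deg [ 0.04  0.18 -0.02]
pos [474.9 269.5  86.1] F [1.85 0.77 2.16] w 0.0005 t 3.075
```

```bash
python3 -m jog '[[[0.001,0,0.005,0,0.2,0]]]' 0; python3 go.py 474 269 81 104.4
```

```text
clock: 3.2
eef_pos: [0.4743, 0.2693, 0.0819]
tool_rot: [-0.125, 0.992, 0.0, 0.0]
ft_force: [-4.7, -3.9, 29.7]
grip_width: -0.0004
shift mm [ 0.4 -0.2  0.9]
turn deg [ 0.02  0.05 -0.02]
pos [474.3 269.3  81.9] F [-4.67 -3.9  29.73] w -0.0004 t 3.2
```

```bash
python3 -m jog '[[[0,0,0,0,0,0],[0,0,-0.03,0,0,0],[0,0,-0.05,0,0,0],[0,0,-0.05,0,0,0],[0,0,0,0,0,8],[0,0,0,0,0,8],[0,0,0,0,0,7.4]]]' 0;  python3 go.py 570 -203 240 81; python3 - <<'E'
from h import *
p=shot('scene')['pixels'][60:200,240:380,::-1]; q=shot('top')['pixels'][220:360,110:250,::-1]
cv2.imwrite('pics/press2.png',cv2.resize(np.hstack([p,q]),None,fx=2.8,fy=2.8,interpolation=cv2.INTER_CUBIC))
E
```

```text
clock: 4.08
eef_pos: [0.4689, 0.2669, 0.2111]
tool_rot: [0.085, 0.996, -0.004, -0.007]
ft_force: [0.7, 0.2, 0.3]
grip_width: 0.0002
shift mm [-178.9 -446.2  -27.5]
turn deg [-0.46 -0.72 -0.75]
pos [468.9 266.9 211.1] F [0.69 0.17 0.29] w 0.0002 t 4.075
```

View pics/press2.png

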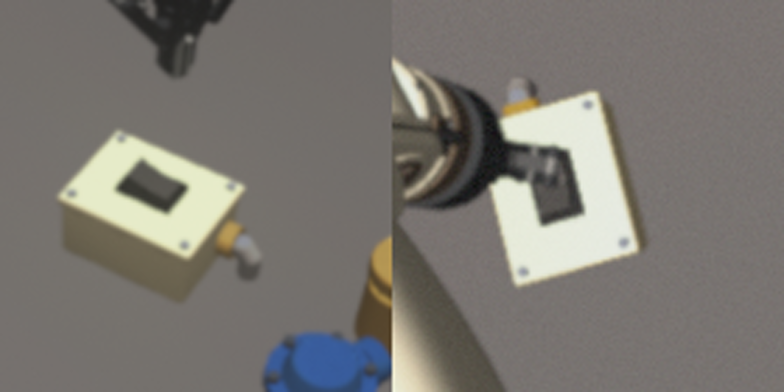

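The rocker at (150,185) in the left half is now flipped: the conduit end is down. Next stop is above the stand.

```bash
python3 -m jog '[[[-0.018,-0.0446,-0.003,0,0,0],[-0.018,-0.0446,-0.003,0,0,0],[-0.018,-0.0446,-0.003,0,0,0],[-0.018,-0.0446,-0.003,0,0,0],[-0.018,-0.0446,-0.003,0,0,0],[-0.018,-0.0446,-0.003,0,0,0],[-0.018,-0.0446,-0.003,0,0,0],[-0.018,-0.0446,-0.003,0,0,0],[-0.018,-0.0446,-0.003,0,0,0],[-0.018,-0.0446,-0.003,0,0,0]]]' 0.06;  python3 go.py 570 -203 190 81
```

```text
clock: 5.42
eef_pos: [0.5782, -0.2107, 0.2341]
tool_rot: [0.064, 0.998, -0.003, -0.016]
ft_force: [0.8, 0.2, 0.8]
grip_width: 0.0595
shift mm [ 7.8  7.  44.3]
turn deg [-0.51 -1.76  1.62]
pos [ 578.2 -210.7  234.1] F [0.79 0.19 0.84] w 0.0595 t 5.425
```

```bash
python3 -m jog '[[[0.008,0.007,0.03,-0.5,-1.8,1.6],[0,0,0.02,0,0,0],[0,0,0,0,0,0]]]' 0.06;  python3 go.py 570 -203 165 81; python3 - <<'E'
from h import *
p=shot('scene','s2.png')['pixels'][150:290,80:220,::-1]; q=shot('top','t2.png')['pixels'][170:310,310:450,::-1]
cv2.imwrite('pics/st1.png',cv2.resize(np.hstack([p,q]),None,fx=2.8,fy=2.8,interpolation=cv2.INTER_CUBIC))
E
```

```text
clock: 5.8
eef_pos: [0.5697, -0.2074, 0.1796]
tool_rot: [0.079, 0.997, 0.001, -0.001]
ft_force: [-0.3, 0.6, -0.1]
grip_width: 0.0601
shift mm [ 0.3  4.4 14.6]
turn deg [ 0.05 -0.16 -0.01]
pos [ 569.7 -207.4  179.6] F [-0.26  0.57 -0.14] w 0.0601 t 5.8
```

View pics/st1.png

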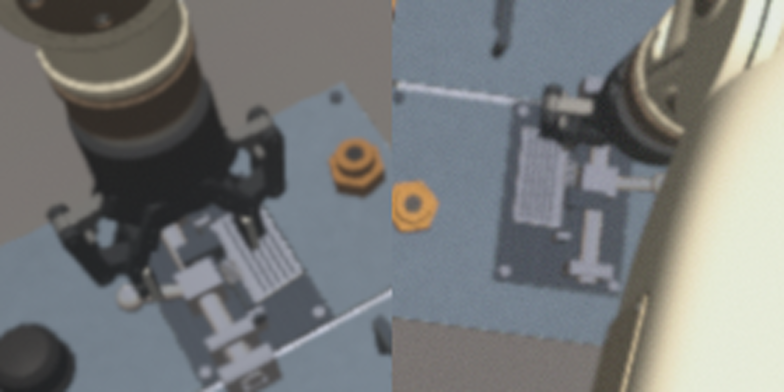

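```bash
python3 -m jog '[[[-0.002,0.0045,0.015,0,0,0],[0,0,0,0,0,0]]]' 0.06;  python3 go.py 572 -203.3 145 81; python3 - <<'E'
from h import *
o=bot.get_obs(); M=R.from_quat(o['tool_rot']).as_matrix(); s=load('s2.png')
c=shot('scene','s3.png'); 
for sy in(-37,37): print(proj(s,np.array([.5697,-.2074,.1796])+M@[0,sy/1000,0]),proj(c,o['eef_pos']+M@[0,sy/1000,0]))
p=c['pixels'][190:290,90:210,::-1]
cv2.imwrite('pics/st2.png',cv2.resize(p,None,fx=5,fy=5,interpolation=cv2.INTER_CUBIC))
E
```

```text
clock: 6.15
eef_pos: [0.575, -0.2028, 0.1675]
tool_rot: [0.078, 0.997, -0.0, 0.002]
ft_force: [-0.2, -0.2, 0.2]
grip_width: 0.0597
shift mm [ 3.  -0.9 22.5]
turn deg [-0.01  0.21  0.09]
pos [ 575.  -202.8  167.5] F [-0.17 -0.16  0.25] w 0.0597 t 6.15
(np.float64(133.2606591270548), np.float64(255.26114143938793)) (np.float64(138.68271903644762), np.float64(259.06038572273224))
(np.float64(170.87948527045896), np.float64(235.4622061028346)) (np.float64(175.75656633304385), np.float64(239.38459733613885))
```

View pics/st2.png

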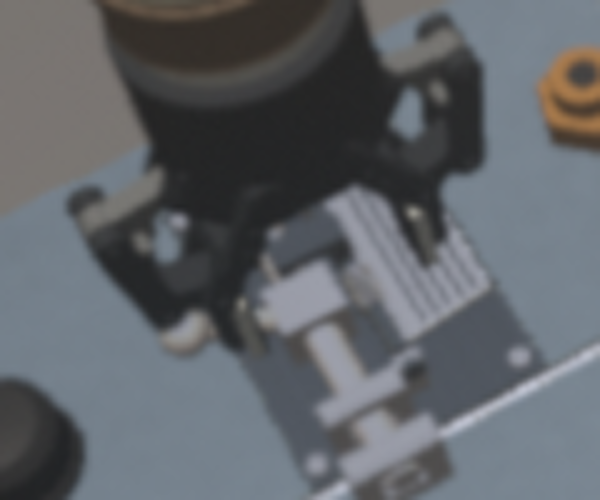

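Both tips are over their targets: the left over the ribbed plate (428,255), the right on the keeper side of the handle bar (248,345). Lowering.

```bash
python3 -m jog '[[[0.003,-0.001,0.022,0,0.2,0],[0,0,0,0,0,0]]]' 0.06;  python3 go.py 572 -203.3 131 81
```

```text
clock: 6.45
eef_pos: [0.5736, -0.2036, 0.1477]
tool_rot: [0.077, 0.997, -0.001, 0.002]
ft_force: [-1.4, 0.9, -0.1]
grip_width: 0.0599
shift mm [ 1.7  0.  16.7]
turn deg [-0.07  0.27  0.14]
pos [ 573.6 -203.6  147.7] F [-1.37  0.87 -0.12] w 0.0599 t 6.45
```

```bash
python3 -m jog '[[[0.002,0,0.009,0,0.3,0]]]' 0.06; python3 -m jog '[[[0.001,0,0.005,0,0.2,0]]]' 0.06;  python3 go.py 572 -203.3 131 81
```

```text
clock: 6.58
eef_pos: [0.5732, -0.2037, 0.1405]
tool_rot: [0.077, 0.997, -0.001, 0.002]
ft_force: [-0.1, -0.3, -0.4]
grip_width: 0.0601
clock: 6.7
eef_pos: [0.5721, -0.2035, 0.1354]
tool_rot: [0.077, 0.997, -0.001, -0.0]
ft_force: [0.8, -0.8, 0.2]
grip_width: 0.0597
shift mm [0.1 0.1 4.4]
turn deg [-0.12 -0.01  0.17]
pos [ 572.1 -203.5  135.4] F [ 0.83 -0.8   0.23] w 0.0597 t 6.7
```

```bash
python3 -m jog '[[[0,0,0.005,-0.1,0,0.1]]]' 0.06; python3 -m jog '[[[0,0,0,0,0,0]]]' 0.06;  python3 go.py 572 -203.3 128 81
```

```text
clock: 6.82
eef_pos: [0.5726, -0.2033, 0.1308]
tool_rot: [0.078, 0.997, 0.0, 0.0]
ft_force: [-0.5, 1.6, 3.5]
grip_width: 0.0601
clock: 6.95
eef_pos: [0.5726, -0.2032, 0.1308]
tool_rot: [0.078, 0.997, 0.0, 0.001]
ft_force: [-1.1, -0.5, 2.1]
grip_width: 0.0598
shift mm [ 0.6 -0.2  2.8]
turn deg [0.03 0.06 0.08]
pos [ 572.6 -203.2  130.8] F [-1.06 -0.5   2.1 ] w 0.0598 t 6.95
```

```bash
python3 -m jog '[[[0.002,0,0.003,0,0,0]]]' 0.06; python3 -m jog '[[[0,0,0,0,0,0]]]' 0.06;  python3 go.py 572 -203.3 128 81
```

```text
clock: 7.08
eef_pos: [0.572, -0.2031, 0.1288]
tool_rot: [0.078, 0.997, 0.0, 0.002]
ft_force: [3.1, 0.6, 3.7]
grip_width: 0.0601
clock: 7.2
eef_pos: [0.572, -0.2032, 0.1292]
tool_rot: [0.078, 0.997, -0.0, 0.002]
ft_force: [-1.7, 1.1, 2.6]
grip_width: 0.0599
shift mm [-0.  -0.1  1.2]
turn deg [0.01 0.27 0.08]
pos [ 572.  -203.2  129.2] F [-1.68  1.11  2.59] w 0.0599 t 7.2
```

Still spring-like; continuing until the stop is felt.

```bash
python3 -m jog '[[[0,0,0.003,0,0.2,0]]]' 0.06; python3 -m jog '[[[0,0,0,0,0,0]]]' 0.06;  python3 go.py 572 -203.3 128 81
```

```text
clock: 7.32
eef_pos: [0.572, -0.2031, 0.1268]
tool_rot: [0.078, 0.997, 0.0, 0.001]
ft_force: [-0.4, 0.9, 5.3]
grip_width: 0.0596
clock: 7.45
eef_pos: [0.572, -0.203, 0.127]
tool_rot: [0.078, 0.997, 0.0, 0.001]
ft_force: [-0.8, 0.5, 5.2]
grip_width: 0.0602
shift mm [-0.  -0.3 -1. ]
turn deg [0.03 0.11 0.09]
pos [ 572. -203.  127.] F [-0.79  0.53  5.17] w 0.0602 t 7.45
```

```bash
python3 -m jog '[[[0,0,0.003,0,0,0]]]' 0.06; python3 -m jog '[[[0,0,0,0,0,0]]]' 0.06;  python3 go.py 572 -203.3 128 81
```

```text
clock: 7.58
eef_pos: [0.572, -0.2031, 0.1247]
tool_rot: [0.078, 0.997, 0.0, 0.001]
ft_force: [-2.4, 0.9, 14.6]
grip_width: 0.0602
clock: 7.7
eef_pos: [0.572, -0.2031, 0.1255]
tool_rot: [0.078, 0.997, 0.0, 0.001]
ft_force: [-1.0, 0.6, 5.6]
grip_width: 0.0603
shift mm [-0.  -0.2 -2.5]
turn deg [0.02 0.16 0.1 ]
pos [ 572.  -203.1  125.5] F [-0.98  0.65  5.57] w 0.0603 t 7.7
```

```bash
python3 -m jog '[[[0.004,0,0.0025,0,0.1,0.1],[0.004,0,0.0025,0,0,0],[0.004,0,0.0025,0,0,0]]]' 0.06;  python3 go.py 572 -203.3 125 81
```

```text
clock: 8.07
eef_pos: [0.5718, -0.203, 0.1252]
tool_rot: [0.079, 0.997, -0.001, 0.015]
ft_force: [5.0, 1.5, 7.7]
grip_width: 0.0598
shift mm [-0.2 -0.3  0.3]
turn deg [ 0.03  1.67 -0.02]
pos [ 571.8 -203.   125.2] F [4.99 1.5  7.7 ] w 0.0598 t 8.075
```

```bash
python3 -m jog '[[[0.008,0,0.0015,0,1.7,0]]]' 0.06;  python3 go.py 572 -203.3 125 81
```

```text
clock: 8.2
eef_pos: [0.5672, -0.2023, 0.1258]
tool_rot: [0.079, 0.997, -0.0, 0.004]
ft_force: [3.9, -0.2, 5.9]
grip_width: 0.06
shift mm [-4.9 -0.2  0.8]
turn deg [ 0.01  0.43 -0.02]
pos [ 567.2 -202.3  125.8] F [ 3.92 -0.2   5.87] w 0.06 t 8.2
```

```bash
python3 -m jog '[[[0.007,0,0.0025,0,0.4,0]]]' 0.06;  python3 go.py 572 -203.3 125 81
```

```text
clock: 8.32
eef_pos: [0.5647, -0.202, 0.1256]
tool_rot: [0.079, 0.997, -0.0, 0.005]
ft_force: [6.9, 1.0, 6.9]
grip_width: 0.0599
shift mm [-7.4 -0.2  0.7]
turn deg [-0.01  0.59 -0.01]
pos [ 564.7 -202.   125.6] F [6.91 0.96 6.86] w 0.0599 t 8.325
```

```bash
python3 -m jog '[[[0.007,0,0.0025,0,0.4,0]]]' 0.06;  python3 go.py 572 -203.3 125 81
```

```text
clock: 8.45
eef_pos: [0.5623, -0.2016, 0.1257]
tool_rot: [0.078, 0.997, -0.001, 0.007]
ft_force: [7.0, 0.9, 7.9]
grip_width: 0.0601
shift mm [-9.8 -0.2  0.8]
turn deg [-0.02  0.8   0.01]
pos [ 562.3 -201.6  125.7] F [6.95 0.88 7.93] w 0.0601 t 8.45
```

```bash
python3 -m jog '[[[0.008,0,0.003,0,0.8,0],[0.008,0,0.003,0,0.5,0]]]' 0.06;  python3 go.py 572 -203.3 125 81
```

```text
clock: 8.7
eef_pos: [0.5568, -0.2008, 0.1255]
tool_rot: [0.078, 0.997, -0.001, 0.008]
ft_force: [7.8, -0.1, 8.3]
grip_width: 0.0598
shift mm [-15.4  -0.1   0.7]
turn deg [-0.06  0.87  0.04]
pos [ 556.8 -200.8  125.5] F [ 7.76 -0.14  8.28] w 0.0598 t 8.7
```

```bash
python3 - <<'E'
from h import *
p=shot('scene','s4.png')['pixels'][190:290,90:210,::-1]
cv2.imwrite('pics/st3.png',cv2.resize(p,None,fx=5,fy=5,interpolation=cv2.INTER_CUBIC))
E
```

```text
(no output)
```

View pics/st3.png

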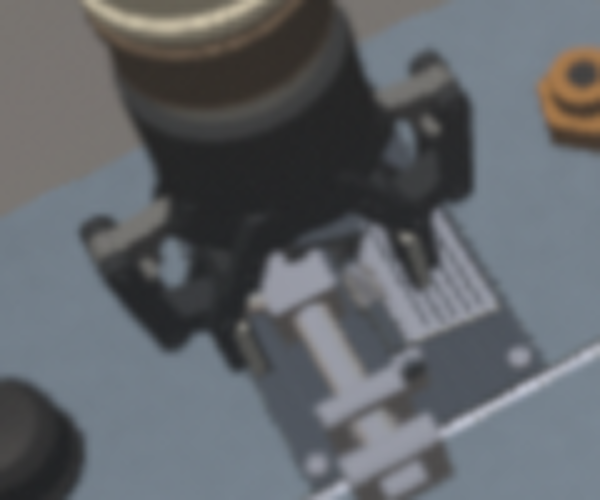

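The catch plate is pressed flat and the collar has moved back, from (305,300) to (297,285); the finger is on the bar. I keep pushing.

```bash
python3 -m jog '[[[0.008,0,0.003,0,0.9,0],[0.008,0,0.003,0,0.6,0],[0.008,0,0.003,0,0.6,0]]]' 0.06;  python3 go.py 572 -203.3 125 81
```

```text
clock: 9.12
eef_pos: [0.5491, -0.1995, 0.1255]
tool_rot: [0.078, 0.997, -0.001, 0.008]
ft_force: [7.2, 1.1, 7.7]
grip_width: 0.0598
shift mm [-23.2  -0.2   0.9]
turn deg [-0.08  0.93  0.09]
pos [ 549.1 -199.5  125.5] F [7.19 1.15 7.68] w 0.0598 t 9.125
```

```bash
python3 -m jog '[[[0.008,0,0.003,0,0.9,0],[0.008,0,0.003,0,0.6,0],[0.008,0,0.003,0,0.6,0]]]' 0.06;  python3 go.py 572 -203.3 125 81
```

```text
clock: 9.5
eef_pos: [0.5422, -0.1983, 0.1255]
tool_rot: [0.077, 0.997, -0.001, 0.009]
ft_force: [7.7, -0.7, 8.6]
grip_width: 0.06
shift mm [-30.2  -0.4   1.1]
turn deg [-0.09  1.05  0.15]
pos [ 542.2 -198.3  125.5] F [ 7.69 -0.68  8.58] w 0.06 t 9.5
```

```bash
python3 -m jog '[[[0.008,0,0.003,0,0.9,0],[0.008,0,0.003,0,0.6,0],[0.008,0,0.003,0,0.6,0]]]' 0.06;  python3 go.py 572 -203.3 125 81
```

```text
clock: 9.88
eef_pos: [0.5355, -0.1971, 0.1255]
tool_rot: [0.077, 0.997, -0.002, 0.01]
ft_force: [8.5, 0.1, 7.3]
grip_width: 0.0598
shift mm [-37.   -0.5   1.3]
turn deg [-0.1   1.18  0.21]
pos [ 535.5 -197.1  125.5] F [8.51 0.07 7.33] w 0.0598 t 9.875
```

```bash
python3 -m jog '[[[0.008,0,0.003,0,0.9,0],[0.008,0,0.003,0,0.6,0]]]' 0.06;  python3 go.py 572 -203.3 125 81
```

```text
clock: 10.12
eef_pos: [0.5328, -0.1966, 0.1257]
tool_rot: [0.076, 0.997, -0.002, 0.012]
ft_force: [13.9, -0.7, 4.3]
grip_width: 0.0601
shift mm [-39.8  -0.7   1.6]
turn deg [-0.1   1.37  0.29]
pos [ 532.8 -196.6  125.7] F [13.87 -0.7   4.28] w 0.0601 t 10.125
```

```bash
python3 -m jog '[[[0.009,0,0.003,0,1.2,0],[0.009,0,0.003,0,1,0]]]' 0.06;  python3 go.py 572 -203.3 125 81
```

```text
clock: 10.38
eef_pos: [0.5326, -0.1966, 0.1258]
tool_rot: [0.074, 0.997, -0.002, 0.012]
ft_force: [16.2, -0.9, 0.7]
grip_width: 0.0597
shift mm [-40.   -0.8   1.7]
turn deg [-0.11  1.34  0.5 ]
pos [ 532.6 -196.6  125.8] F [16.18 -0.91  0.74] w 0.0597 t 10.375
```

```bash
python3 -m jog '[[[-0.004,0,-0.004,0,0,0],[-0.001,0,-0.02,0,0,0],[0,0,-0.03,0,0,0],[0,0,-0.04,0,0,0],[-0.03,0.04,-0.03,0,0,0],[0,0.05,0,0,0,0],[0,0.05,0,0,0,0],[0,0.05,0,0,0,0],[0,0,0,0,0,0]]]' 0.06;  python3 - <<'E'
from h import *
p=shot('scene','s5.png')['pixels'][190:290,90:210,::-1]; q=shot('top','t5.png')['pixels'][185:285,320:420,::-1]
o=np.hstack([cv2.resize(a,None,fx=3.6,fy=3.6,interpolation=cv2.INTER_CUBIC) for a in(p,q)])
cv2.imwrite('pics/st4.png',o)
E
```

```text
clock: 11.5
eef_pos: [0.5905, -0.0113, 0.2455]
tool_rot: [0.077, 0.997, -0.004, 0.002]
ft_force: [-0.6, -0.9, -0.1]
grip_width: 0.0601
```

View pics/st4.png

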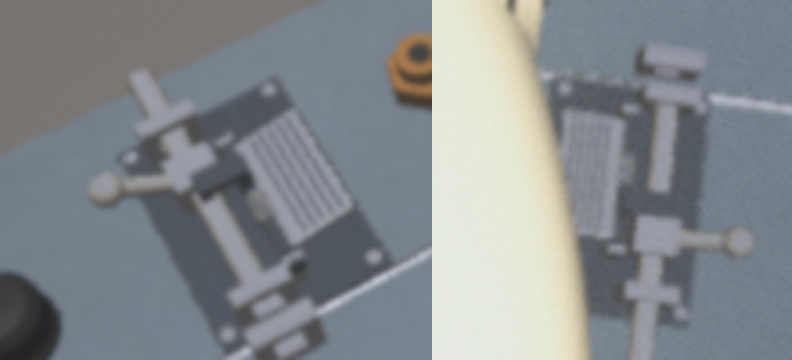

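```bash
python3 - <<'E'
from h import *
b=onz(load('t5.png'),405.2,251.5,.1575)[:2]; b2=onz(load('s5.png'),90+105/3.6-.4,190+188/3.6-.4,.1575)[:2]
for q,r in((b,(.5423,-.2531)),(b2,(.5417,-.251))): print(((np.array(r)-q)@[.988,-.156]*1000).round(1))
# plate corners, scene: before vs after, crude difference over plate
a=load('scene0.png')['pixels'].astype(int); c=load('s5.png')['pixels'].astype(int); d=load('s4.png')['pixels'].astype(int)
s=np.s_[222:258,160:188]; print('plate diff start-now',abs(a[s]-c[s]).mean().round(1),'start-pressed',abs(a[s]-d[s]).mean().round(1))
E
```

```text
34.1
34.3
plate diff start-now 5.8 start-pressed 36.2
```

```bash
python3 -c "
from h import *
print(bot.get_obs()['joint_vel'].round(3)); bot.job_done()"
```

```text
[-0.035 -0.007  0.001 -0.002  0.002 -0.004]
the job is handed in; nothing more can be done
```

The heater is switched off, the bolt is fully drawn back, and the job is handed in after about 12 s of the 45 s allowed.

- **Heater:** I pressed the raised end of the rocker down to its stop with closed fingertips. The push peaked at about 30 N, and the picture afterwards showed that end down.
- **Bolt:** The left fingertip held the catch on its stop while the right one pushed the bolt's handle back until the force rose to about 16 N at the bolt's stop. I then lifted clear.

**Last checks**
- The handle's ball moved about 34 mm in both camera views, so the bolt is on its stop.
- The catch's tooth is in front of the collar. The thumb plate looks as it did at the start (image difference 5.8, against 36 in the pressed picture, where the gripper also covered part of it), so the catch has sprung up.
- I judged the rocker and the catch from pictures only; their angles can't be read directly. The cover and the loose fittings looked undisturbed where the pictures showed them, but I did not measure them.
- The arm was clear of everything, and the last force reading was under 1 N.

Small moves drifted and tilted the tool by a few millimetres and up to about 2°. I corrected that as I went, and no check disagreed with the others.

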